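# Offer up the matching lever to a lock chassis

### The job

The flat-bar lever and the square rose belong together: slide that rose down over the spindle of the lock in the door block until it sits flat on the mounting plate, squared up with the block, and let it go. Then lift the flat-bar lever by its balance point and hold it level about 2 cm above the spindle's end, its hub in line with the spindle and its grip pointing away from the latch bolt. Finish while still holding it there, so that I can press the lever catch in; leave the other lever, the other rose and everything else on the bench where they lie.

Things in the scene. Friction and masses are not known exactly. Their poses are not given: they have to be found in the camera images.
- door_block: Fixture screwed to the bench: a door offcut lying flat, 150 (x) x 130 (y) x 44 mm high, with 20 mm high cleats along its -x and +x edges. On it a round dark mounting plate, 56 mm across, top face 48 mm above the bench; from its middle rises the lock's spindle. Latch bolt in the -y edge. Origin on the bench right below the spindle's axis; z up, y straight away from the latch bolt.
- spindle_top (a point): Centre of the free upper end of the upright spindle, a metal tube 24 mm in diameter that rises 40 mm from the mounting plate (its last 4 mm tapered); 88 mm above the bench.
- latch_bolt (a point): Outer end of the latch bolt, a steel tongue 18 mm wide that sticks out 13 mm from a brass face plate in the block's edge; 80 mm from the spindle's axis (block -y), 22 mm above the bench.
- square_rose: Square rose, satin steel, loose, 0.12 kg, lying flat: plate 66 x 66 x 8 mm with a round collar on top, 38 mm outside diameter, 12 mm high (20 mm overall); hole 30 mm in diameter right through. Origin at the centre of the underside, z up, x and y parallel to its sides. The collar can be gripped across from above. Seated, its underside is 48 mm above the bench.
- flat_lever: Flat-bar door lever, satin steel, loose, 0.48 kg, mate of the square rose. Heavy round hub 36 mm across, 48 mm high, mouth down (socket 27 mm wide, 30 mm deep); from it a level bar 24 mm wide, 10 mm thick, 33 to 43 mm above the mouth, with a square end bent straight down to the bench, outer face 120 mm from the hub's axis. Origin: centre of the hub's mouth; z up, x along the bar from the hub.
- flat_lever_balance (a point): Balance point of the flat-bar lever: on the bar's centre line, 35 mm from the hub's axis, 38 mm above the hub's mouth. The bar is 24 mm wide and free on both sides here, to be gripped across from above, within 14 mm of this point along the bar.
- flat_lever_tip (a point): Corner at the return end of the flat-bar lever: on the bar's centre line, 115 mm from the hub's axis.
- round_lever: Another door lever of the same steel and size, but its bar is a slim round rod, 13 mm in diameter, that bows to the side and curves down at the end. Not needed. Origin at the centre of the hub's mouth, x along the bar.
- round_rose: Another rose, a round plate 66 mm in diameter with the same collar. Not needed. Origin at the centre of the underside.
- brass_knob: Brass door knob standing on its rose, 64 mm across, 63 mm high; bystander, origin at the centre of the underside.
- rim_cylinder: Brass rim cylinder standing on its face, 42 mm across, 58 mm high; bystander, origin at the centre of the underside.
- screwdriver: Screwdriver lying on the bench; bystander, x along it to the tip.
- key: Brass key lying flat, 55 mm long; bystander, origin at the centre of its bow.
- pin_tray: Aluminium pinning tray, 100 x 150 x 14 mm; bystander, origin at the centre of the underside.
- oil_can: Oil can, 52 mm diameter, 110 mm high; bystander, origin at the centre of the underside.
Not all that is in view belongs to the job. Leave any yellow look-alike of the flat_lever alone.

How it is judged:
By the outcome, as a careful person would: the job done as asked, in the order asked, and still so for the second after the job is handed in, while the arm keeps its last pose, push and grip.
It also fails if it takes over 51 s, if anything falls off the work surface, if the arm or the gripper's body presses on something with over 40 N, if the wrist force passes 120 N, or if a joint passes its speed limit or range.

### The arm

A 6-joint arm with a two-finger parallel gripper is mounted at the origin on the work surface. World frame = base frame: x ahead of the robot, y to its left, z up, the work surface at z = 0. Lengths are in m, angles in rad, forces in N, time in s.
With the tool pointing down it reaches from about 0.2 to 0.875 m from the base axis. Payload 3.4 kg.
Tool frame: the origin (TCP) lies midway between the tips of the shut fingers; the grasp point (between the pads) lies bot.tcp_to_grasp behind it (bot.tcp_to_grasp is the distance from the TCP to the grasp point, in m); z points along the fingers, y is the line along which they close (so a half turn about z gives the same grasp; the last joint's range is limited). The gripper opens to 94 mm and grips with 3 to 60 N. Pads are 16 mm wide; open, the fingers measure 119 mm over their backs; the gripper's body (75 mm by 177 mm) begins 78 mm behind the grasp point.
Start: joints at [-1.465, 0.276, 1.505, -0, 1.361, -0.121], TCP at [0.129, -0.56, 0.205] pointing down, gripper open.
Joint ranges: [-2.89, 2.89], [-0.75, 2.08], [0.22, 2.7], [-1.18, 4.32], [0.11, 2.71], [-2.7, 2.7]. Speed limits (rad/s): [2.57, 2.57, 3.14, 3.14, 3.14, 3.14].

### API

Orientations are given as a rotation vector (axis times angle).
In Python, from cell import bot gives the robot as it stands.
- The arm moves only by the tool carry_out, never from a script. Its argument "rows" is a list that holds one entry, the list of rows, each a list of 6 numbers: the shift along the tool's x, y, z in cm, then the turn, a rotation vector about the tool's x, y, z in degrees. In form: [[[dx, dy, dz, wx, wy, wz], ...]]. A call has 1 to 8 rows; each row is the pose to reach, as a shift and turn from the pose commanded when the call began, along the tool's axes at that moment; what a row does not reach only later rows make up. A row lasts 1/12 s, in which the tool goes at most 41.7 mm and 7.16 degrees, less where a joint would pass 70% of its speed; a pose out of reach is approached as far as the arm can. A call with a gripper value outside its range is refused whole. "jaw" is the finger opening in cm, from 0 to 9.4, set as the call begins (left out, the last holds). The fingers move at their own pace and stop on an object; the grip force is fixed at half the most. Time passes only in rows, so rows that repeat a pose let the fingers close. It gives the time, the measured TCP pose, the force, the opening and the grip force at its end, in the units of the state.
- bot.sense(): the state, without advancing time (a new reading comes with each control period).
- bot.read_camera(name): name is "scene" or "side" or "wrist"; returns a dict with "color" (480x640x3 uint8, red, green, blue), "intrinsics" (3x3 intrinsics, pixels), "k1" (the pictures are not rectified: a ray, as slopes to the right and down, at radius r is drawn at 1 + k1 r^2 times it, then the intrinsics apply), "xyz" and "rotation" of the camera in the world. Camera axes: x right, y up, looking along -z (the intrinsics and any distortion apply to the point x, -y, -z); pixel columns grow to the right and rows downward; lengths in m; the calibration is good to about 2 mm. A picture is of the moment at which its call begins. There is no depth.
- bot.sign_off(): hands the job in; it is judged then, once.
Trained networks look in a picture, given as the dict that the camera call returned (one of the last four; its "shot" number tells which), for a name from the list of things; names that differ only in an ending like _2 or _b are one class to them, and where a whole thing is asked for, a point or a joint stands for the part that bears it (a point fixed in the world has none). Each returns a list of dicts, best first, with "confidence" (0 to 1); they miss things now and then, are a little off and sometimes report something else, mostly with a low value. They report only what shows in the picture. A call takes as long as a camera call. They do not tell look-alikes from the thing itself.
- bot.spot_in(picture, thing): "position" ([x, y, z] in m, in the coordinates of the camera as it stood for that picture, good to about 4 mm: the middle of the surface that is visible of it).
- bot.trace(picture, thing): "pixels" (480x640 bool, what is visible of it).
- bot.mark_of(picture, thing): "position" ([x, y, z] in m, in the coordinates of the camera as it stood for that picture, good to about 4 mm: a listed point, or the origin of a listed thing).
The state is a dict: "clock": time; "joints": joint angles; "qvel": joint speeds; "joint_torque": joint torques, N m; "eef_pos": TCP position; "orientation": TCP orientation; "wrist_force": force on the tool from outside, world axes, zero at the start; "wrist_torque": the same for the moment, N m; "opening": opening from 0.0 (shut) to 1.0 (fully open); "finger_force": force on a finger pad.
Only numpy, scipy, OpenCV 4.12 (cv2) and the standard library are available. Lean on these libraries where they do the work, as an engineer would, in place of code of your own. Each camera call takes 0.05 s, during which the arm holds its last target. There are 200 camera calls.

## Working session

There is one attempt and no reset: what is moved stays moved. The work goes in short steps, Python scripts to look and compute and a tool call to move; the robot and the scene stay as the last step left them, time stands still between calls to the robot, and variables do not carry over. Pictures are saved under pics/ and viewed, at most 12 in all, crops included, and the job is handed in when it is done.

Besides the shell and the picture viewer there is one more tool, called by a JSON object that holds its "op" and its "data", one argument or row to a line. carry_out: Moves the arm, as the interface text tells. Its arguments: {"type":"object","properties":{"rows":{"type":"array","items":{"type":"array","items":{"type":"array","items":{"type":"number"}}}},"jaw":{"type":"number"}},"required":["rows"]}

```bash
ls; mkdir -p pics; cat > h.py <<'E'
import numpy as np, cv2
from cell import bot
from scipy.spatial.transform import Rotation as R
def toW(p,q): return np.array(p['rotation'])@np.array(q)+np.array(p['xyz'])
def ray(p,u,v):
    K=np.array(p['intrinsics']); xd,yd=(u-K[0,2])/K[0,0],(v-K[1,2])/K[1,1]
    x,y=xd,yd
    for _ in range(20):
        s=1+p['k1']*(x*x+y*y); x,y=xd/s,yd/s
    return np.array(p['rotation'])@np.array([x,-y,-1.])
def onz(p,u,v,z):
    d=ray(p,u,v); o=np.array(p['xyz']); return o+d*(z-o[2])/d[2]
def px(p,w):
    K=np.array(p['intrinsics']); c=np.array(p['rotation']).T@(np.array(w)-p['xyz'])
    x,y=c[0]/-c[2],-c[1]/-c[2]; s=1+p['k1']*(x*x+y*y)
    return np.array([K[0,0]*x*s+K[0,2],K[1,1]*y*s+K[1,2]])
def save(p,n,box=None,f=1):
    im=p['color'][...,::-1]
    if box: im=im[box[1]:box[3],box[0]:box[2]]
    cv2.imwrite('pics/'+n,cv2.resize(im,None,fx=f,fy=f,interpolation=cv2.INTER_CUBIC))
E
python3 - <<'E'
from h import *
print(bot.tcp_to_grasp)
for c in ['scene','side']:
    p=bot.read_camera(c); save(p,c+'0.png'); print(c,np.round(p['xyz'],3))
    for t in ['door_block','spindle_top','latch_bolt','square_rose','round_rose','flat_lever','flat_lever_balance','flat_lever_tip','round_lever']:
        for d in bot.mark_of(p,t)[:3]:
            w=toW(p,d['position']); print(t,round(d['confidence'],2),np.round(w,3),np.round(px(p,w)))
s=bot.sense();print(s['clock'],s['eef_pos'],s['orientation'],s['opening'],s['wrist_force'])
E
```

```text
pics
0.0188
scene [ 1.599 -0.175  0.912]Traceback (most recent call last):
  File "<stdin>", line 7, in <module>
  File "h.py", line 15, in px
    x,y=c[0]/-c[2],-c[1]/-c[2]; s=1+p['k1']*(x*x+y*y)
        ~^^^
IndexError: invalid index to scalar variable.
```

```bash
sed -i "s/np.array(p\['rotation'\])/RM(p)/g" h.py; cat >> h.py <<'E'
def RM(p): return R.from_rotvec(p['rotation']).as_matrix()
E
python3 - <<'E'
from h import *
print(bot.tcp_to_grasp)
for c in ['scene','side']:
    p=bot.read_camera(c); save(p,c+'0.png'); print(c,np.round(p['xyz'],3),p['rotation'])
    for t in ['door_block','spindle_top','latch_bolt','square_rose','round_rose','flat_lever','flat_lever_balance','flat_lever_tip','round_lever']:
        for d in bot.mark_of(p,t)[:3]:
            w=toW(p,d['position']); print(t,round(d['confidence'],2),np.round(w,3),np.round(px(p,w)))
s=bot.sense();print(s['clock'],s['eef_pos'],s['orientation'],s['opening'],s['wrist_force'])
E
```

```text
0.0188
scene [ 1.599 -0.175  0.912] [0.7450724  0.64822526 1.31972113]
door_block 0.83 [ 0.578 -0.046  0.003] [317. 274.]
spindle_top 0.66 [ 0.582 -0.046  0.092] [317. 247.]
spindle_top 0.34 [ 0.593 -0.247  0.003] [236. 286.]
latch_bolt 0.78 [ 0.549 -0.12   0.026] [286. 262.]
square_rose 0.83 [ 0.397 -0.23   0.004] [241. 236.]
round_rose 0.6 [ 0.379 -0.017  0.002] [318. 226.]
round_rose 0.59 [ 0.593 -0.243  0.005] [238. 285.]
flat_lever 0.95 [0.502 0.125 0.002] [377. 249.]
flat_lever 0.75 [0.587 0.19  0.004] [410. 267.]
flat_lever_balance 0.61 [0.586 0.223 0.04 ] [424. 254.]
flat_lever_tip 0.61 [0.58  0.302 0.043] [453. 249.]
flat_lever_tip 0.57 [0.405 0.174 0.04 ] [388. 214.]
round_lever 0.84 [ 0.36   0.265 -0.001] [414. 215.]
side [ 0.456 -0.935  1.   ] [ 0.7958165  -0.02918155 -0.09038718]
door_block 0.55 [ 0.576 -0.044 -0.002] [344. 283.]
spindle_top 0.86 [ 0.579 -0.047  0.086] [347. 255.]
latch_bolt 0.81 [ 0.551 -0.122  0.015] [337. 307.]
square_rose 0.73 [ 0.398 -0.227  0.004] [263. 359.]
round_rose 0.89 [ 0.597 -0.252 -0.001] [368. 363.]
flat_lever 0.92 [ 0.5    0.124 -0.002] [304. 232.]
flat_lever 0.78 [ 0.591  0.191 -0.002] [339. 210.]
flat_lever_balance 0.69 [ 0.407 -0.435 -0.002] [271. 464.]
flat_lever_balance 0.68 [0.471 0.142 0.038] [290. 215.]
flat_lever_balance 0.63 [0.588 0.224 0.038] [336. 189.]
flat_lever_tip 0.79 [0.583 0.303 0.043] [331. 167.]
flat_lever_tip 0.76 [0.4   0.175 0.037] [258. 207.]
round_lever 0.95 [ 0.359  0.258 -0.005] [243. 200.]
1.1 [ 0.12928389 -0.56033214  0.20551985] [3.12127428e+00 3.55446782e-01 5.95537645e-06] 1.0024572127082352 [0.24875638 0.6531171  0.13660986]
```

View pics/scene0.png

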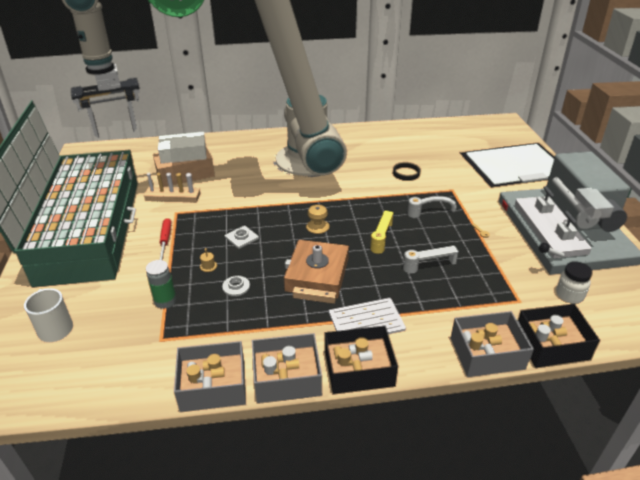

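View pics/side0.png

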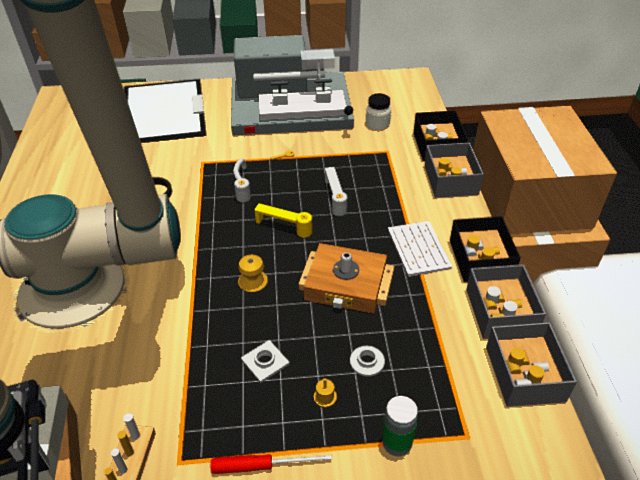

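```bash
cat >> h.py <<'E'
def go(x,y,z,yaw=None,base=None):
    """shift [cm] and turn [deg] in tool axes to TCP x,y,z; yaw = tool y-axis direction, deg, mod 180"""
    s=bot.sense(); P=np.array(s['eef_pos']) if base is None else base; M=R.from_rotvec(s['orientation'])
    A=M.as_matrix(); cur=np.degrees(np.arctan2(A[1,1],A[0,1]))
    w=0 if yaw is None else -((yaw-cur+90)%180-90)
    print('shift cm',np.round(A.T@(np.array([x,y,z])-P)*100,2),'wz',round(w,1),'cur tooly',round(cur,1),'tilt z',np.round(A[:,2],3),'j6',round(s['joints'][5],2),'t',round(s['clock'],2),'F',np.round(s['wrist_force'],1),'op',round(s['opening']*9.4,2))
def quad(mask):
    c=max(cv2.findContours(mask.astype(np.uint8),cv2.RETR_EXTERNAL,cv2.CHAIN_APPROX_NONE)[0],key=cv2.contourArea)
    return c[:,0,:].astype(float)
E
python3 - <<'E'
from h import *
p=bot.read_camera('side'); save(p,'crop1.png',(190,150,400,390),2.5)
for c in ['side','scene']:
    if c=='scene': p=bot.read_camera('scene')
    for d in bot.trace(p,'square_rose')[:1]:
        pts=np.array([onz(p,u,v,0.008)[:2] for u,v in quad(d['pixels'])])
        print(d['confidence'],cv2.minAreaRect((pts*1000).astype(np.float32)))
go(.3975,-.2285,.2)
E
```

```text
0.61 ((401.7496643066406, -235.01171875), (67.74147033691406, 71.1734848022461), 33.05844497680664)
0.87 ((403.2059020996094, -228.88833618164062), (76.02694702148438, 71.76358032226562), 33.06550979614258)
shift cm [ 33.59 -26.3    0.55] wz 0 cur tooly -77.0 tilt z [ 0. -0. -1.] j6 -0.12 t 1.3 F [ 0.8 -0.2 -0.4] op 9.4
```

View pics/crop1.png

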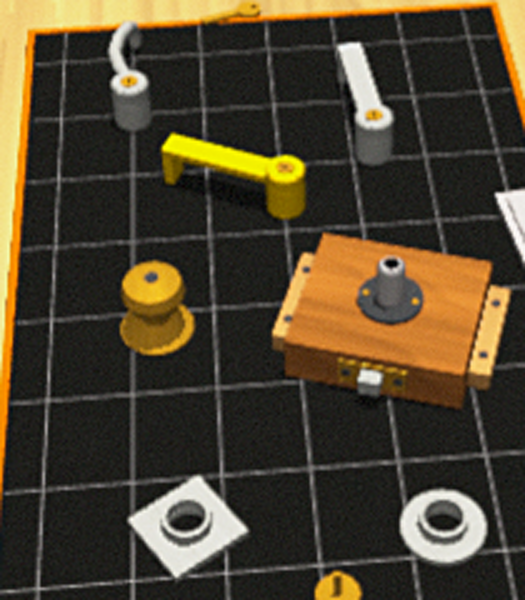

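Side view: the flat steel lever is at about (337,190). The yellow look-alike (300,218) and the bowed round lever (243,185) don't fit. The square steel rose is at (264,359), and the round one at (368,360) is ruled out. Next I move above the square rose.

{"op": "carry_out", "data": {
  "rows": [
    [[33.6, -26.3, 0, 0, 0, 0], [33.6, -26.3, 0, 0, 0, 0], [33.6, -26.3, 0, 0, 0, 0], [33.6, -26.3, 0, 0, 0, 0], [33.6, -26.3, 0, 0, 0, 0], [33.6, -26.3, 0, 0, 0, 0], [33.6, -26.3, 0, 0, 0, 0], [33.6, -26.3, 0, 0, 0, 0]]
  ]
}}

```text
clock: 1.97
eef_pos: [0.3397, -0.2994, 0.2057]
orientation: [3.121, 0.355, 0.001]
wrist_force: [0.8, 0.2, -0.3]
opening: 1.0
finger_force: 0.0
```

```bash
python3 -c "
from h import *
go(.3975,-.2285,.2)"
```

```text
shift cm [ 7.22 -5.61  0.57] wz 0 cur tooly -77.0 tilt z [ 0.001 -0.001 -1.   ] j6 0.47 t 1.97 F [ 0.8  0.2 -0.3] op 9.4
```

{"op": "carry_out", "data": {
  "rows": [
    [[7.2, -5.6, 0, 0, 0, 0], [7.2, -5.6, 0, 0, 0, 0], [7.2, -5.6, 0, 0, 0, 0], [7.2, -5.6, 0, 0, 0, 0], [7.2, -5.6, 0, 0, 0, 0]]
  ]
}}

```text
clock: 2.38
eef_pos: [0.3963, -0.2305, 0.2055]
orientation: [3.12, 0.358, -0.001]
wrist_force: [0.2, -0.3, 0.4]
opening: 1.0
finger_force: 0.0
```

```bash
python3 - <<'E'
from h import *
p=bot.read_camera('wrist'); save(p,'w1.png'); print(np.round(p['xyz'],3))
for t in ['square_rose','door_block','spindle_top','latch_bolt']:
    for d in bot.mark_of(p,t)[:2]:
        w=toW(p,d['position']); print(t,round(d['confidence'],2),np.round(w,4),np.round(px(p,w)))
for d in bot.trace(p,'square_rose')[:1]:
    pts=np.array([onz(p,u,v,0.008)[:2] for u,v in quad(d['pixels'])])
    print(d['confidence'],cv2.minAreaRect((pts*1000).astype(np.float32)))
go(.3975,-.2285,.2)
E
```

```text
[ 0.471 -0.213  0.385]
square_rose 0.97 [ 4.036e-01 -2.296e-01  3.000e-04] [317. 207.]
door_block 0.89 [ 0.5766 -0.0468  0.0009] [180.   4.]
latch_bolt 0.92 [ 0.5537 -0.1243  0.0217] [247.  40.]
0.87 ((401.962158203125, -229.33583068847656), (66.83982849121094, 66.32846069335938), 33.434200286865234)
shift cm [ 0.24 -0.25  0.54] wz 0 cur tooly -77.1 tilt z [-0. -0. -1.] j6 0.67 t 2.68 F [ 0.1 -0.2  0.6] op 9.4
```

View pics/w1.png

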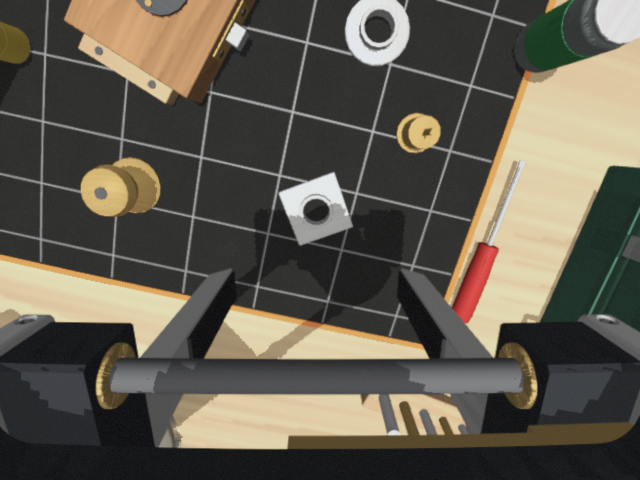

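The wrist view shows the square rose alone at (316,209), 66.8 x 66.3 mm by measurement, with room around it.

```bash
python3 -c "
from h import *
go(.402,-.2293,.0105)"
```

```text
shift cm [ 0.67 -0.08 19.49] wz 0 cur tooly -77.1 tilt z [-0. -0. -1.] j6 0.67 t 2.68 F [ 0.1 -0.2  0.6] op 9.4
```

{"op": "carry_out", "data": {
  "rows": [
    [[0.7, -0.1, 4, 0, 0, 0], [0.7, -0.1, 8, 0, 0, 0], [0.7, -0.1, 12, 0, 0, 0], [0.7, -0.1, 15.5, 0, 0, 0], [0.7, -0.1, 17.5, 0, 0, 0], [0.7, -0.1, 18.8, 0, 0, 0], [0.7, -0.1, 19.4, 0, 0, 0], [0.7, -0.1, 19.4, 0, 0, 0]]
  ]
}}

```text
clock: 3.35
eef_pos: [0.402, -0.2279, 0.0103]
orientation: [-3.12, -0.353, 0.003]
wrist_force: [-0.0, 0.8, 0.2]
opening: 1.001
finger_force: 0.0
```

{"op": "carry_out", "data": {
  "rows": [
    [[0, 0, 0, 0, 0, 0], [0, 0, 0, 0, 0, 0], [0, 0, 0, 0, 0, 0], [0, 0, 0, 0, 0, 0], [0, 0, 0, 0, 0, 0], [0, 0, 0, 0, 0, 0], [0, 0, 0, 0, 0, 0], [0, 0, 0, 0, 0, 0]]
  ],
  "jaw": 2.0
}}

```text
clock: 4.02
eef_pos: [0.4031, -0.2278, 0.0116]
orientation: [3.121, 0.356, 0.0]
wrist_force: [-1.0, -0.1, -0.3]
opening: 0.473
finger_force: 0.0
```

```bash
python3 -c "
from h import *
go(.402,-.2293,.0105)"
```

```text
shift cm [-0.14  0.12  0.11] wz 0 cur tooly -77.0 tilt z [ 0. -0. -1.] j6 0.68 t 4.02 F [-1.  -0.1 -0.3] op 4.45
```

{"op": "carry_out", "data": {
  "rows": [
    [[0, 0, 0, 0, 0, 0], [0, 0, 0, 0, 0, 0], [0, 0, 0, 0, 0, 0], [0, 0, 0, 0, 0, 0], [0, 0, 0, 0, 0, 0]]
  ],
  "jaw": 2.0
}}

```text
clock: 4.43
eef_pos: [0.4031, -0.2279, 0.0115]
orientation: [3.121, 0.355, 0.0]
wrist_force: [0.0, 0.1, 1.8]
opening: 0.399
finger_force: 30.0
```

{"op": "carry_out", "data": {
  "rows": [
    [[0, 0, -1, 0, 0, 0], [0, 0, -4, 0, 0, 0], [0, 0, -8, 0, 0, 0], [0, 0, -12, 0, 0, 0], [4, 0, -14, 0, 0, 0], [8, 0, -14, 0, 0, 0], [12, 0, -14, 0, 0, 0], [12, 0, -14, 0, 0, 0]]
  ]
}}

```text
clock: 5.1
eef_pos: [0.5274, -0.2001, 0.1518]
orientation: [3.12, 0.359, 0.012]
wrist_force: [-1.0, 0.4, -0.7]
opening: 0.398
finger_force: 30.0
```

```bash
python3 - <<'E'
from h import *
for c in ['wrist','scene','side']:
    p=bot.read_camera(c)
    if c=='wrist': save(p,'w2.png')
    for t in ['door_block','spindle_top','latch_bolt','square_rose']:
        for d in bot.mark_of(p,t)[:1]:
            w=toW(p,d['position']); print(c,t,round(d['confidence'],2),np.round(w,4),np.round(px(p,w)))
go(.58,-.0465,.15)
E
```

```text
wrist door_block 0.79 [ 0.5784 -0.0473 -0.0027] [174. 139.]
wrist spindle_top 0.94 [ 0.5809 -0.0434  0.0891] [116. 131.]
wrist latch_bolt 0.9 [ 0.5521 -0.1219  0.0201] [240. 186.]
wrist square_rose 0.58 [ 0.5268 -0.1994  0.1409] [315. 277.]
scene door_block 0.61 [ 0.5786 -0.0436  0.0039] [318. 273.]
scene spindle_top 0.55 [ 0.5816 -0.0447  0.0896] [317. 247.]
scene latch_bolt 0.66 [ 0.5476 -0.1222  0.0217] [285. 263.]
scene square_rose 0.57 [ 0.5148 -0.2008  0.1438] [249. 219.]
side door_block 0.7 [ 0.6223 -0.4178 -0.0015] [396. 443.]
side spindle_top 0.68 [ 0.5802 -0.0485  0.0841] [347. 256.]
side latch_bolt 0.66 [ 0.5484 -0.1234  0.0154] [335. 307.]
side square_rose 0.79 [ 0.5149 -0.2023  0.1401] [322. 298.]
shift cm [  9.33 -13.7    0.16] wz 0 cur tooly -77.0 tilt z [ 0. -0. -1.] j6 0.85 t 5.85 F [ 1.1  0.2 -1.3] op 3.73
```

View pics/w2.png

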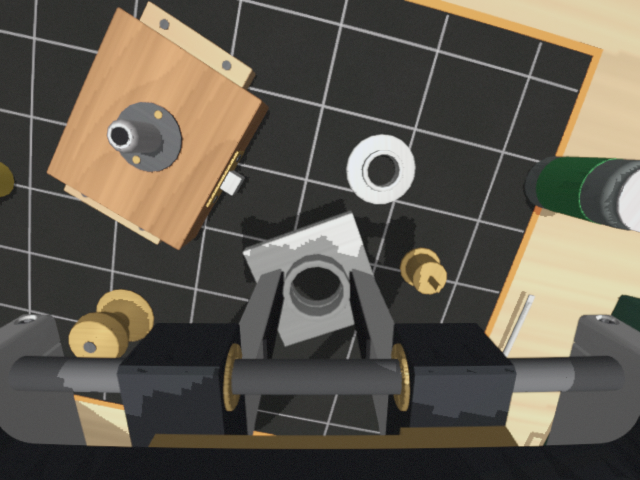

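The rose is gripped at (317,280). The block top's corners are at (118,8), (267,103), (180,250) and (47,172), and the spindle's end is at (120,136).

```bash
python3 - <<'E'
from h import *
p=bot.read_camera('wrist')
C=np.array([onz(p,u,v,.044)[:2]*1000 for u,v in [(118,8),(267,103),(180,250),(47,172)]])
print(np.round(C))
for i in range(4):
    e=C[(i+1)%4]-C[i]; print(np.linalg.norm(e),np.degrees(np.arctan2(e[1],e[0]))%90)
im=p['color'].astype(int)
# brown top mask: refine
hsv=cv2.cvtColor(p['color'],cv2.COLOR_RGB2HSV)
m=((hsv[...,0]<20)&(hsv[...,1]>80)&(hsv[...,2]>120)).astype(np.uint8); m[300:]=0; m[:,290:]=0
m=cv2.morphologyEx(m,cv2.MORPH_OPEN,np.ones((5,5)))
c=quad(m); r=cv2.minAreaRect(np.array([onz(p,u,v,.044)[:2]*1000 for u,v in c]).astype(np.float32)); print(r)
print('spindle hole',onz(p,120,136,.088))
for n in ['spindle_top','latch_bolt','door_block']:
    for d in bot.mark_of(p,n)[:1]: print(n,np.round(toW(p,d['position']),4))
d=bot.trace(p,'square_rose')[0]; c=quad(d['pixels']); 
print('rose edge angles', [np.round(np.degrees(np.arctan2(*(onz(p,*b,.149)-onz(p,*a,.149))[:2][::-1]))%90,1) for a,b in [((245,250),(350,212)),((285,346),(370,322)),((350,212),(372,285))]])
E
```

```text
[[ 661.  -12.]
 [ 618. -137.]
 [ 478.  -84.]
 [ 522.   38.]]
132.31338753353515 71.03513308343842
149.43442942759597 69.09921321310478
129.87870636300312 70.23349320565512
147.55495241529582 70.02520116526077
((578.24951171875, -45.9183349609375), (129.7418670654297, 150.75680541992188), 70.56244659423828)
spindle hole [ 0.57052969 -0.04733869  0.088     ]
spindle_top [ 0.5822 -0.0451  0.0907]
latch_bolt [ 0.5516 -0.121   0.0213]
door_block [ 0.5757 -0.0475 -0.0007]
rose edge angles [np.float64(33.4), np.float64(30.8), np.float64(31.0)]
```

```bash
python3 -c "
from h import *
go(.58,-.046,.14,-40)"
```

```text
shift cm [  9.33 -13.73   1.14] wz -37.0 cur tooly -77.0 tilt z [-0. -0. -1.] j6 0.85 t 6.1 F [ 0.3  0.2 -1.9] op 3.72
```

{"op": "carry_out", "data": {
  "rows": [
    [[2.3, -3.4, 0, 0, 0, -7], [4.6, -6.8, 0, 0, 0, -14], [7, -10.2, 0.3, 0, 0, -21], [8.8, -13, 0.7, 0, 0, -28], [9.3, -13.7, 1.1, 0, 0, -35], [9.3, -13.7, 1.1, 0, 0, -37], [9.3, -13.7, 1.1, 0, 0, -37], [9.3, -13.7, 1.1, 0, 0, -37]]
  ]
}}

```text
clock: 6.77
eef_pos: [0.5798, -0.0462, 0.1403]
orientation: [2.848, 1.327, -0.001]
wrist_force: [-0.7, 0.7, -1.2]
opening: 0.394
finger_force: 30.0
```

{"op": "carry_out", "data": {
  "rows": [
    [[0, 0, 0, 0, 0, 0], [0, 0, 0, 0, 0, 0], [0, 0, 0, 0, 0, 0]]
  ]
}}

```text
clock: 7.02
eef_pos: [0.5797, -0.047, 0.1406]
orientation: [2.848, 1.325, 0.0]
wrist_force: [0.1, 0.2, -1.3]
opening: 0.398
finger_force: 30.0
```

```bash
python3 - <<'E'
from h import *
go(.58,-.046,.14,-40)
p=bot.read_camera('wrist'); save(p,'w3.png')
hsv=cv2.cvtColor(p['color'],cv2.COLOR_RGB2HSV)
for n in ['spindle_top','latch_bolt','door_block','square_rose']:
    for d in bot.mark_of(p,n)[:1]:
        w=toW(p,d['position']);print(n,round(d['confidence'],2),np.round(w,4),np.round(px(p,w)))
print(np.round(px(p,[.58,-.046,.088])),np.round(px(p,[.58,-.046,.15])))
E
```

```text
shift cm [ 0.1  -0.04  0.06] wz -0.1 cur tooly -40.1 tilt z [ 0. -0. -1.] j6 0.5 t 7.02 F [ 0.1  0.2 -1.3] op 3.74
spindle_top 0.93 [ 0.5796 -0.0466  0.0917] [316. 256.]
latch_bolt 0.77 [ 0.5501 -0.1215  0.0209] [342. 307.]
door_block 0.94 [ 0.5762 -0.0473  0.0007] [314. 229.]
square_rose 0.63 [ 0.5765 -0.0478  0.1287] [314. 280.]
[316. 254.] [316. 289.]
```

View pics/w3.png

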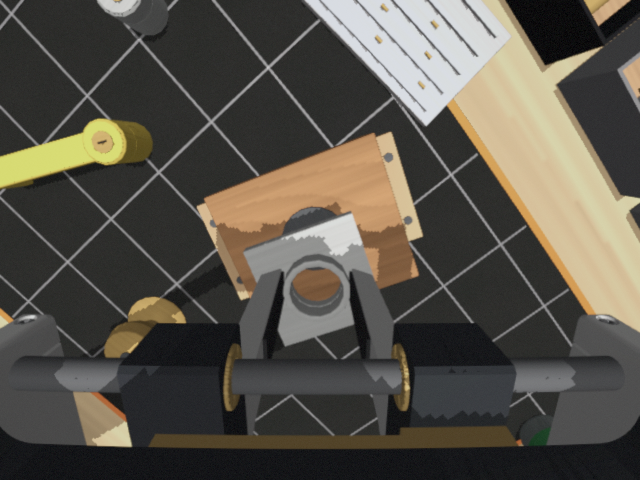

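{"op": "carry_out", "data": {
  "rows": [
    [[0, 0, 1, 0, 0, 0], [0, 0, 2, 0, 0, 0], [0, 0, 3, 0, 0, 0], [0, 0, 3.6, 0, 0, 0], [0, 0, 4, 0, 0, 0], [0, 0, 4.3, 0, 0, 0], [0, 0, 4.6, 0, 0, 0], [0, 0, 4.6, 0, 0, 0]]
  ]
}}

```text
clock: 7.93
eef_pos: [0.5795, -0.0463, 0.0939]
orientation: [-2.847, -1.327, 0.001]
wrist_force: [-0.7, -0.5, -0.3]
opening: 0.396
finger_force: 30.0
```

```bash
python3 - <<'E'
from h import *
go(.58,-.046,.06)
p=bot.read_camera('wrist'); save(p,'w4.png',(200,180,440,360),3)
go(.58,-.046,.06)
print(np.round(px(p,[.58,-.046,.088])))
E
```

```text
shift cm [0.06 0.01 3.39] wz 0 cur tooly -40.0 tilt z [-0.001  0.    -1.   ] j6 0.5 t 7.93 F [-0.7 -0.5 -0.3] op 3.73
shift cm [ 0.05 -0.01  3.43] wz 0 cur tooly -40.0 tilt z [-0. -0. -1.] j6 0.5 t 7.98 F [-0.8  0.6 -0.1] op 3.73
[317. 279.]
```

View pics/w4.png

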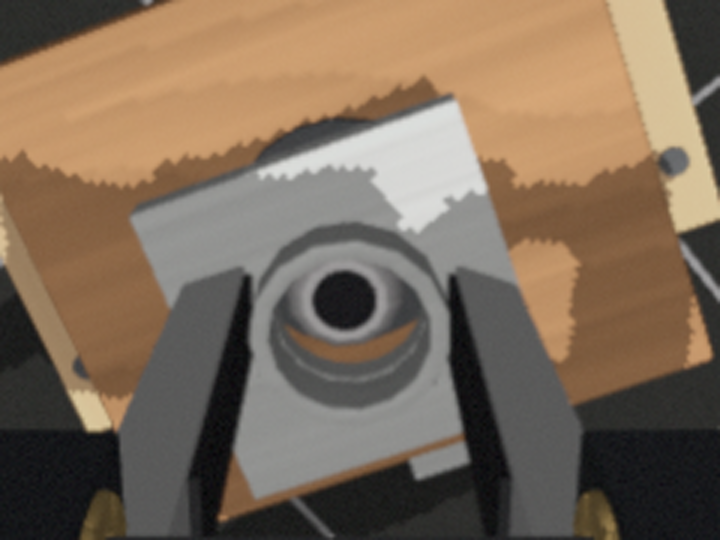

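```bash
python3 - <<'E'
from h import *
p=bot.read_camera('wrist')
s=onz(p,200+344/3,180+300/3,.088); c=onz(p,316.8,288,.1025)
A=R.from_rotvec(bot.sense()['orientation']).as_matrix()
print(s,c,A.T@(s-c)*1000, [np.round(px(p,s+[dx,0,.0145])) for dx in (-.019,.019)], np.round(px(p,c+A@[.019,0,0])*3-[600,540]),np.round(px(p,c-A@[.019,0,0])*3-[600,540]))
E
```

```text
[ 0.57855137 -0.045856    0.088     ] [ 0.58033589 -0.04564213  0.1025    ] [-1.31275609 -1.23515884 14.4993562 ] [array([289., 310.]), array([341., 270.])] [351. 226.] [350. 416.]
```

The spindle's end (crop (344,300)) is inside the rose's hole, whose centre is near crop (350,320), and the rose is parallel to the block. I'll shift it about 2 mm and lower it.

{"op": "carry_out", "data": {
  "rows": [
    [[-0.1, -0.05, 0, 0, 0, 0], [-0.2, -0.1, 0, 0, 0, 0], [-0.2, -0.1, 0.5, 0, 0, 0], [-0.2, -0.1, 1, 0, 0, 0], [-0.2, -0.1, 1.5, 0, 0, 0], [-0.2, -0.1, 2, 0, 0, 0], [-0.2, -0.1, 2, 0, 0, 0]]
  ]
}}

```text
clock: 8.62
eef_pos: [0.5775, -0.047, 0.0732]
orientation: [-2.847, -1.327, 0.001]
wrist_force: [1.5, 1.3, -1.7]
opening: 0.396
finger_force: 30.0
```

```bash
python3 - <<'E'
from h import *
go(.58,-.046,.06)
p=bot.read_camera('wrist'); save(p,'w5.png',(200,180,440,360),3)
print(np.round(bot.sense()['wrist_torque'],2))
E
```

```text
shift cm [0.24 0.13 1.32] wz 0 cur tooly -40.0 tilt z [-0.001  0.001 -1.   ] j6 0.5 t 8.62 F [ 1.5  1.3 -1.7] op 3.72
[ 0.17 -0.18  0.07]
```

View pics/w5.png

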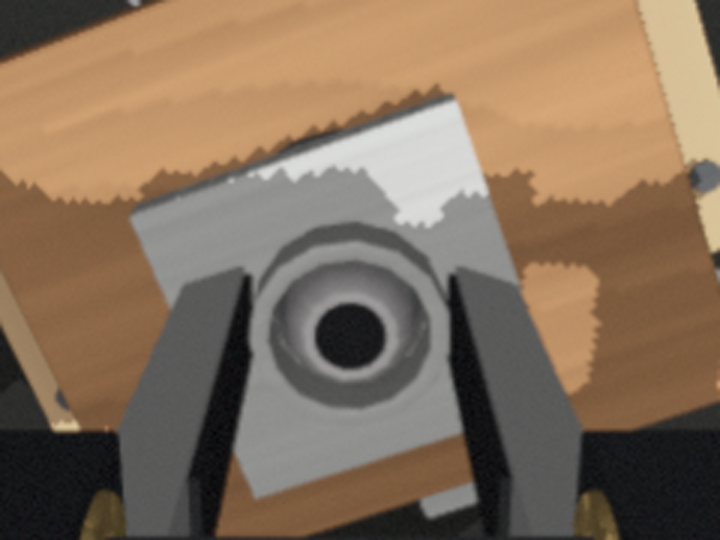

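Centred: the spindle's bore (350,336) matches the hole's centre. I'll lower the rest of the way.

{"op": "carry_out", "data": {
  "rows": [
    [[0, 0, 0.5, 0, 0, 0], [0, 0, 1, 0, 0, 0], [0, 0, 1.2, 0, 0, 0], [0, 0, 1.3, 0, 0, 0], [0, 0, 1.35, 0, 0, 0], [0, 0, 1.35, 0, 0, 0]]
  ]
}}

```text
clock: 9.17
eef_pos: [0.5776, -0.0471, 0.0608]
orientation: [-2.847, -1.327, 0.0]
wrist_force: [1.4, 1.5, -1.1]
opening: 0.395
finger_force: 30.0
```

{"op": "carry_out", "data": {
  "rows": [
    [[0, 0, 0.1, 0, 0, 0], [0, 0, 0.15, 0, 0, 0], [0, 0, 0.15, 0, 0, 0]]
  ]
}}

```text
clock: 9.42
eef_pos: [0.5778, -0.0472, 0.0596]
orientation: [2.847, 1.327, 0.001]
wrist_force: [0.1, 2.2, -0.6]
opening: 0.397
finger_force: 30.0
```

{"op": "carry_out", "data": {
  "rows": [
    [[0, 0, 0.1, 0, 0, 0], [0, 0, 0.15, 0, 0, 0], [0, 0, 0.15, 0, 0, 0]]
  ]
}}

```text
clock: 9.67
eef_pos: [0.5779, -0.0472, 0.0595]
orientation: [2.847, 1.327, 0.001]
wrist_force: [-2.5, 2.7, 8.3]
opening: 0.393
finger_force: 30.0
```

{"op": "carry_out", "data": {
  "rows": [
    [[0, 0, 0, 0, 0, 0], [0, 0, 0, 0, 0, 0], [0, 0, 0, 0, 0, 0], [0, 0, 0, 0, 0, 0], [0, 0, -1, 0, 0, 0], [0, 0, -4, 0, 0, 0], [0, 0, -8, 0, 0, 0], [0, 0, -12, 0, 0, 0]]
  ],
  "jaw": 7
}}

```text
clock: 10.33
eef_pos: [0.5768, -0.0473, 0.1789]
orientation: [-2.846, -1.327, 0.004]
wrist_force: [0.8, 1.2, 0.1]
opening: 0.745
finger_force: 0.0
```

```bash
python3 - <<'E'
from h import *
# bar direction ~94 deg -> tool y across ; go behind so wrist camera sees lever
go(.5875,.2255,.2,4)
E
```

```text
shift cm [ 21.58 -16.72  -2.1 ] wz -44.0 cur tooly -40.0 tilt z [-0.003  0.    -1.   ] j6 0.5 t 10.33 F [0.8 1.2 0.1] op 7.01
```

{"op": "carry_out", "data": {
  "rows": [
    [[3, -2.3, -1, 0, 0, -6], [6, -4.6, -2, 0, 0, -12], [9, -7, -2, 0, 0, -18], [12, -9.3, -2, 0, 0, -24], [15, -11.6, -2, 0, 0, -30], [18, -14, -2, 0, 0, -36], [20.8, -16.1, -2, 0, 0, -42], [21.6, -16.7, -2, 0, 0, -44]]
  ]
}}

```text
clock: 11.0
eef_pos: [0.5884, 0.2306, 0.1984]
orientation: [-2.133, -2.305, -0.004]
wrist_force: [-0.4, 0.1, 0.2]
opening: 0.743
finger_force: 0.0
```

{"op": "carry_out", "data": {
  "rows": [
    [[0, 0, 0, 0, 0, 0], [0, 0, 0, 0, 0, 0], [0, 0, 0, 0, 0, 0]]
  ]
}}

```text
clock: 11.25
eef_pos: [0.5886, 0.2238, 0.198]
orientation: [2.145, 2.295, -0.002]
wrist_force: [0.3, -0.1, -0.6]
opening: 0.743
finger_force: 0.0
```

```bash
python3 - <<'E'
from h import *
p=bot.read_camera('wrist'); save(p,'w6.png')
for n in ['flat_lever','flat_lever_balance','flat_lever_tip']:
    for d in bot.mark_of(p,n)[:2]:
        w=toW(p,d['position']);print(n,round(d['confidence'],2),np.round(w,4),np.round(px(p,w)))
for c in ['scene','side']:
    q=bot.read_camera(c)
    for n in ['square_rose','spindle_top']:
        for d in bot.mark_of(q,n)[:1]:
            w=toW(q,d['position']);print(c,n,round(d['confidence'],2),np.round(w,4))
go(.5875,.2255,.2,4)
E
```

```text
flat_lever 0.57 [0.5907 0.1834 0.0021] [316. 249.]
flat_lever_balance 0.86 [0.4675 0.1423 0.0359] [202. 286.]
flat_lever_balance 0.85 [0.586  0.2248 0.0338] [314. 220.]
flat_lever_tip 0.89 [0.5811 0.3047 0.0386] [314. 141.]
flat_lever_tip 0.74 [0.3985 0.1754 0.0387] [137. 254.]
scene square_rose 0.26 [ 0.4076 -0.4318  0.0076]
scene spindle_top 0.94 [ 0.5804 -0.0432  0.0912]
side square_rose 0.64 [ 0.5715 -0.0506  0.049 ]
side spindle_top 0.86 [ 0.5802 -0.0468  0.0866]
shift cm [ 0.04 -0.12 -0.2 ] wz -0.0 cur tooly 4.0 tilt z [ 0. -0. -1.] j6 0.19 t 11.75 F [-0.7  0.1  0.2] op 7.0
```

View pics/w6.png

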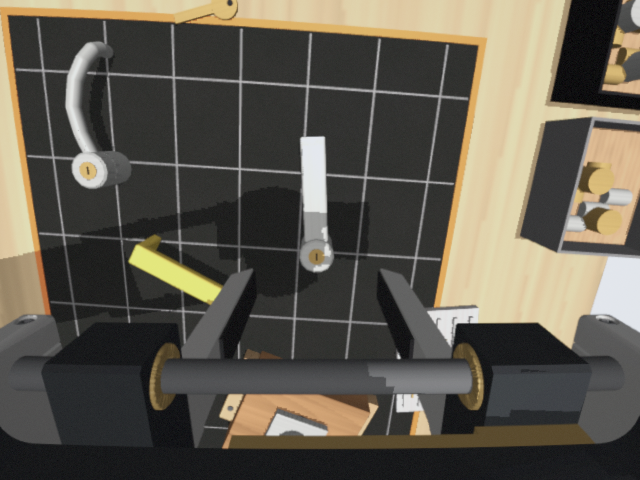

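The flat steel lever lies along the tool's x axis: hub at (317,256), end at (313,138). The yellow one is at lower left, and the round one at upper left.

```bash
python3 - <<'E'
from h import *
p=bot.read_camera('wrist')
h=onz(p,317,256,.048); t=onz(p,313.2,137.5,.043); print(h,t,np.linalg.norm((t-h)[:2]),np.degrees(np.arctan2(*(t-h)[:2][::-1])))
e=lambda a,b:np.degrees(np.arctan2(*(onz(p,*b,.043)-onz(p,*a,.043))[:2][::-1]))
print('edges',e((305,235),(301,139)),e((327,235),(325,137)))
u=(t-h)[:2]/np.linalg.norm((t-h)[:2]); b=h[:2]+.035*u; print('balance',b, 'bar mid', onz(p,315.5,205,.043), onz(p,315.5,225,.043))
hsv=p['color'][200,290:345].mean(1); print(np.round(hsv)); print(np.round(p['color'][150,290:345].mean(1)))
go(b[0],b[1],.02,np.degrees(np.arctan2(u[1],u[0]))-90)
E
```

```text
[0.59167506 0.19172546 0.048     ] [0.57971054 0.30931854 0.043     ] 0.11820017731834039 95.80957364852944
edges 95.8242852645774 95.6189483240597
balance [0.58813227 0.2265457 ] bar mid [0.58646744 0.24406965 0.043     ] [0.5879085  0.22337258 0.043     ]
[ 33.  28.  29.  33.  31.  32.  29.  33.  34.  45.  81.  99. 134. 191.
 218. 229. 230. 230. 230. 230. 229. 230. 230. 229. 231. 230. 231. 230.
 230. 231. 231. 231. 230. 229. 221. 191. 129.  64.  53.  49.  48.  49.
  52.  52.  48.  48.  51.  50.  49.  50.  50.  50.  48.  50.  52.]
[ 47.  49.  51.  49.  49.  53.  49.  48.  43.  54. 126. 178. 200. 230.
 233. 232. 232. 232. 232. 232. 233. 233. 232. 233. 233. 233. 233. 233.
 233. 233. 232. 233. 232. 223. 189. 109.  56.  50.  50.  49.  50.  52.
  52.  50.  49.  51.  51.  49.  48.  52.  48.  50.  49.  49.  50.]
shift cm [ 0.13 -0.04 17.8 ] wz -1.8 cur tooly 4.0 tilt z [ 0. -0. -1.] j6 0.19 t 11.8 F [-0.  -0.2  0.9] op 6.98
```

{"op": "carry_out", "data": {
  "rows": [
    [[0.1, 0, 4, 0, 0, -1.8], [0.1, 0, 8, 0, 0, -1.8], [0.1, 0, 12, 0, 0, -1.8], [0.1, 0, 15, 0, 0, -1.8], [0.1, 0, 16.8, 0, 0, -1.8], [0.1, 0, 17.5, 0, 0, -1.8], [0.1, 0, 17.9, 0, 0, -1.8], [0.1, 0, 17.9, 0, 0, -1.8]]
  ]
}}

```text
clock: 12.47
eef_pos: [0.5889, 0.2266, 0.0189]
orientation: [2.106, 2.331, 0.0]
wrist_force: [0.2, -0.2, 0.4]
opening: 0.744
finger_force: 0.0
```

{"op": "carry_out", "data": {
  "rows": [
    [[0, 0, 0, 0, 0, 0], [0, 0, 0, 0, 0, 0], [0, 0, 0, 0, 0, 0], [0, 0, 0, 0, 0, 0], [0, 0, 0, 0, 0, 0], [0, 0, 0, 0, 0, 0], [0, 0, 0, 0, 0, 0], [0, 0, 0, 0, 0, 0]]
  ],
  "jaw": 1
}}

```text
clock: 13.13
eef_pos: [0.5879, 0.2264, 0.019]
orientation: [-2.106, -2.33, 0.002]
wrist_force: [-1.6, 0.4, 2.4]
opening: 0.253
finger_force: 30.0
```

{"op": "carry_out", "data": {
  "rows": [
    [[0, 0, 0, 0, 0, 0], [0, 0, 0, 0, 0, 0], [0, 0, 0, 0, 0, 0]]
  ]
}}

```text
clock: 13.38
eef_pos: [0.5879, 0.2264, 0.019]
orientation: [-2.106, -2.33, 0.002]
wrist_force: [-2.5, 0.8, 2.5]
opening: 0.25
finger_force: 30.0
```

{"op": "carry_out", "data": {
  "rows": [
    [[0, 0, -0.5, 0, 0, 0], [0, 0, -1.5, 0, 0, 0], [0, 0, -4, 0, 0, 0], [0, 0, -7, 0, 0, 0], [0, 0, -10, 0, 0, 0], [0, 0, -13, 0, 0, 0], [0, 0, -14, 0, 0, 0], [0, 0, -14, 0, 0, 0]]
  ]
}}

```text
clock: 14.05
eef_pos: [0.5909, 0.2271, 0.1623]
orientation: [2.104, 2.328, 0.01]
wrist_force: [0.0, 0.3, -4.6]
opening: 0.251
finger_force: 30.0
```

```bash
python3 - <<'E'
from h import *
go(.5912,-.013,.155,-19.6)
print(bot.sense()['wrist_torque'],bot.sense()['finger_force'])
q=bot.read_camera('wrist')
for n in ['spindle_top','square_rose','flat_lever','flat_lever_tip']:
    for d in bot.mark_of(q,n)[:2]:
        w=toW(q,d['position']);print(n,round(d['confidence'],2),np.round(w,4))
E
```

```text
shift cm [-23.89  -2.4    0.68] wz 25.4 cur tooly 5.8 tilt z [ 0.007  0.002 -1.   ] j6 0.16 t 14.05 F [ 0.   0.3 -4.6] op 2.36
[-0.03795058 -0.11239956 -0.03557487] 29.998785853385925
flat_lever 0.83 [ 5.026e-01  1.206e-01 -2.000e-04]
flat_lever 0.7 [0.594  0.1864 0.141 ]
flat_lever_tip 0.9 [0.3949 0.1794 0.039 ]
flat_lever_tip 0.76 [0.5824 0.3025 0.1833]
```

{"op": "carry_out", "data": {
  "rows": [
    [[-2, -0.2, 0, 0, 0, 4], [-5, -0.5, 0, 0, 0, 8], [-9, -0.9, 0, 0, 0, 12], [-13, -1.3, 0, 0, 0, 16], [-17, -1.7, 0, 0, 0, 20], [-20.5, -2, 0, 0, 0, 23], [-23, -2.3, 0, 0, 0, 25], [-23.9, -2.4, 0, 0, 0, 25.4]]
  ]
}}

```text
clock: 14.97
eef_pos: [0.5878, -0.018, 0.1571]
orientation: [2.571, 1.805, -0.006]
wrist_force: [0.1, -0.2, -5.3]
opening: 0.248
finger_force: 30.0
```

{"op": "carry_out", "data": {
  "rows": [
    [[0, 0, 0, 0, 0, 0], [0, 0, 0, 0, 0, 0], [0, 0, 0, 0, 0, 0], [0, 0, 0, 0, 0, 0]]
  ]
}}

```text
clock: 15.3
eef_pos: [0.5886, -0.012, 0.1585]
orientation: [-2.565, -1.813, 0.0]
wrist_force: [-1.7, 0.4, -5.6]
opening: 0.252
finger_force: 30.0
```

```bash
python3 - <<'E'
from h import *
go(.5912,-.013,.127,-19.6)
a=cv2.hconcat
ims=[]
for c,b in [('scene',(250,170,390,320)),('side',(275,170,415,320))]:
    q=bot.read_camera(c); ims.append(cv2.resize(q['color'][b[1]:b[3],b[0]:b[2],::-1],None,fx=2.8,fy=2.8,interpolation=cv2.INTER_CUBIC))
    for n in ['spindle_top','square_rose','flat_lever','flat_lever_balance','flat_lever_tip']:
        for d in bot.mark_of(q,n)[:2]:
            w=toW(q,d['position']);print(c,n,round(d['confidence'],2),np.round(w,4),np.round(px(q,w)))
cv2.imwrite('pics/f1.png',a(ims))
E
```

```text
shift cm [-0.01  0.28  3.15] wz 0.1 cur tooly -19.5 tilt z [-0.001  0.001 -1.   ] j6 0.2 t 15.3 F [-1.7  0.4 -5.6] op 2.37
scene spindle_top 0.74 [ 0.5797 -0.045   0.0924] [317. 246.]
scene spindle_top 0.68 [ 5.036e-01 -3.169e-01 -4.000e-04] [208. 266.]
scene square_rose 0.59 [ 0.5728 -0.0486  0.0525] [315. 257.]
scene flat_lever 0.79 [0.5042 0.1224 0.0028] [376. 249.]
scene flat_lever 0.78 [ 0.576  -0.0447  0.1451] [317. 227.]
scene flat_lever_balance 0.95 [ 0.5892 -0.0164  0.1808] [330. 217.]
scene flat_lever_balance 0.73 [0.4693 0.1392 0.0388] [381. 230.]
scene flat_lever_tip 0.85 [0.4003 0.1727 0.0408] [387. 213.]
scene flat_lever_tip 0.79 [0.6139 0.061  0.1813] [365. 220.]
side spindle_top 0.86 [ 0.5804 -0.0482  0.0834] [347. 256.]
side spindle_top 0.21 [ 0.5742 -0.052   0.049 ] [344. 269.]
side square_rose 0.56 [0.3599 0.2608 0.0012] [243. 197.]
side flat_lever 0.96 [ 0.4995  0.122  -0.0034] [303. 233.]
side flat_lever_balance 0.96 [ 0.5838 -0.015   0.1768] [348. 211.]
side flat_lever_balance 0.94 [0.4697 0.1389 0.0392] [289. 215.]
side flat_lever_tip 0.74 [ 0.4815  0.4266 -0.0017] [289. 155.]
side flat_lever_tip 0.66 [0.3984 0.1743 0.0345] [258. 209.]
```

View pics/f1.png

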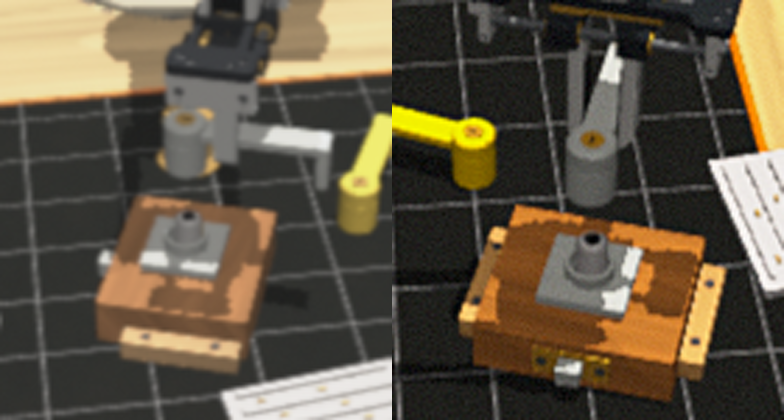

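Both views show the rose seated flat and squared on the block, with the lever held level and its grip away from the bolt. I'll compare the hub and spindle positions.

```bash
python3 - <<'E'
from h import *
for c,hu,sp in [('scene',(250+186/2.8,170+121/2.8),(250+188/2.8,170+215/2.8)),('side',(275+200/2.8,170+139/2.8),(275+201/2.8,170+239/2.8))]:
    q=bot.read_camera(c); h=onz(q,*hu,.1875)[:2]; s=onz(q,*sp,.088)[:2]; print(c,np.round(h,4),np.round(s,4),np.round((s-h)*1000,1))
s=bot.sense(); A=R.from_rotvec(s['orientation']).as_matrix(); print('hub by arm',s['eef_pos']-A[:,0]*.035, A[:,0])
E
```

```text
scene [ 0.5783 -0.0453] [ 0.577  -0.0444] [-1.3  0.9]
side [ 0.5766 -0.0504] [ 0.5793 -0.0496] [2.7 0.8]
hub by arm [ 0.57708622 -0.04670708  0.15896452] [ 3.35666870e-01  9.41980759e-01 -4.35990973e-05]
```

{"op": "carry_out", "data": {
  "rows": [
    [[0.1, 0.1, 0.5, 0, 0, 0], [0.1, 0.2, 1, 0, 0, 0], [0.1, 0.2, 1.5, 0, 0, 0], [0.1, 0.2, 2, 0, 0, 0], [0.1, 0.2, 2.5, 0, 0, 0], [0.1, 0.2, 2.9, 0, 0, 0], [0.1, 0.2, 3.1, 0, 0, 0], [0.1, 0.2, 3.1, 0, 0, 0]]
  ]
}}

```text
clock: 16.67
eef_pos: [0.5906, -0.0134, 0.1272]
orientation: [-2.567, -1.81, 0.002]
wrist_force: [-1.4, 0.9, -4.7]
opening: 0.247
finger_force: 30.0
```

{"op": "carry_out", "data": {
  "rows": [
    [[0, 0, 0, 0, 0, 0], [0, 0, 0, 0, 0, 0], [0, 0, 0, 0, 0, 0], [0, 0, 0, 0, 0, 0]]
  ]
}}

```text
clock: 17.0
eef_pos: [0.5912, -0.0135, 0.1283]
orientation: [2.567, 1.81, 0.001]
wrist_force: [0.5, 0.6, -4.6]
opening: 0.253
finger_force: 30.0
```

```bash
python3 - <<'E'
from h import *
go(.591,-.013,.127,-19.6)
s=bot.sense(); A=R.from_rotvec(s['orientation']).as_matrix(); print('hub by arm',s['eef_pos']-A[:,0]*.035,np.abs(s['qvel']).max())
ims=[]
for c,b in [('scene',(250,170,390,320)),('side',(275,170,415,320))]:
    q=bot.read_camera(c); ims.append(cv2.resize(q['color'][b[1]:b[3],b[0]:b[2],::-1],None,fx=2.8,fy=2.8,interpolation=cv2.INTER_CUBIC))
    for n in ['flat_lever_tip','flat_lever_balance','flat_lever']:
        for d in bot.mark_of(q,n)[:3]:
            w=toW(q,d['position'])
            if w[2]>.08: print(c,n,np.round(w,4))
cv2.imwrite('pics/f2.png',cv2.hconcat(ims))
E
```

```text
shift cm [ 0.04 -0.04  0.13] wz -0.0 cur tooly -19.6 tilt z [ 0.001 -0.    -1.   ] j6 0.2 t 17.0 F [ 0.5  0.6 -4.6] op 2.38
hub by arm [ 0.57949944 -0.04643265  0.12826172] 0.0015799707676341878
scene flat_lever_tip [0.6178 0.0585 0.151 ]
scene flat_lever_balance [ 0.5886 -0.0145  0.1507]
scene flat_lever [ 0.5769 -0.0486  0.113 ]
side flat_lever_tip [0.616  0.0594 0.151 ]
side flat_lever_balance [ 0.5879 -0.0199  0.1483]
side flat_lever [ 0.5774 -0.049   0.107 ]
```

View pics/f2.png

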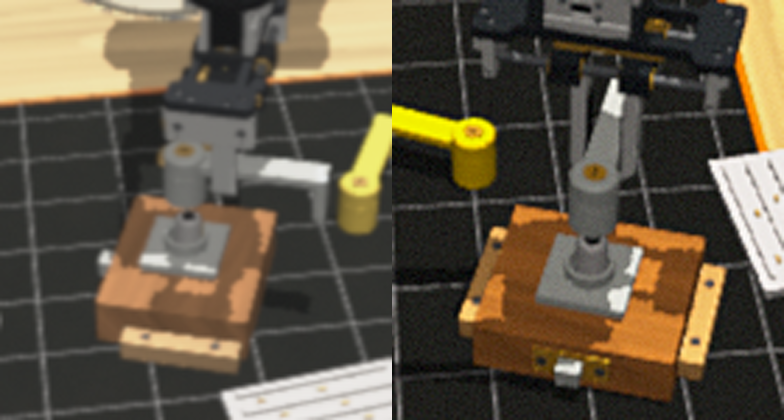

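```bash
python3 - <<'E'
from h import *
for c,b,hu in [('scene',(250,170),(185,151)),('side',(275,170),(203,172))]:
    q=bot.read_camera(c); h=onz(q,b[0]+hu[0]/2.8,b[1]+hu[1]/2.8,.157)
    print(c,np.round(h,4))
    # column profile of hub flanks (hub mid-height) and spindle flanks
    g=cv2.cvtColor(q['color'],cv2.COLOR_RGB2GRAY)
    for n,w,r in [('hub',[.5795,-.046,.125],16),('sp',[.5795,-.046,.078],10)]:
        u,v=px(q,w); print(n,np.round([u,v],1),int(u)-r,g[int(round(v)),int(u)-r:int(u)+r+1])
E
```

```text
scene [ 0.578  -0.0464  0.157 ]
hub [316.5 235.2] 300 [ 44  48  47  48  48  48  49  55  72  91 100 105 108 111 112 113 112 112
 110 108 104 100  91  75  67  89 114 122 122 121 122 123 126]
sp [316.7 250.7] 306 [137 138 140 137 126 114 106 104 110 116 121 123 121 116 111 107 115 132
 137 138 137]
side [ 0.5792 -0.0515  0.157 ]
hub [347.  241.2] 331 [59 63 44 80 98 52 29 63 76 76 78 85 85 83 84 84 86 90 86 90 77 77 80 76
 56 32 27 26 27 29 32 31 26]
sp [346.6 257.5] 336 [125 123 125 127  99  85 102 118 132 129 127 138 131 122 108  83 113 129
 128 128 126]
```

{"op": "carry_out", "data": {
  "rows": [
    [[0.1, 0, 0.1, 0, 0, 0], [0.1, 0, 0.1, 0, 0, 0], [0.1, 0, 0.1, 0, 0, 0], [0.1, 0, 0.1, 0, 0, 0], [0.1, 0, 0.1, 0, 0, 0], [0.1, 0, 0.1, 0, 0, 0]]
  ]
}}

```text
clock: 18.0
eef_pos: [0.5914, -0.0125, 0.127]
orientation: [2.567, 1.811, 0.0]
wrist_force: [-0.6, 0.0, -5.2]
opening: 0.257
finger_force: 30.0
```

```bash
python3 - <<'E'
from h import *
go(.5912,-.013,.127,-19.6); print(bot.sense()['finger_force'])
print(bot.sign_off())
E
```

```text
shift cm [-0.06 -0.   -0.  ] wz -0.0 cur tooly -19.6 tilt z [ 0. -0. -1.] j6 0.2 t 18.0 F [-0.6  0.  -5.2] op 2.41
29.998757243156433
the job is handed in; nothing more can be done
None
```

The job is handed in at 18 s of the 51 s: the square rose sits flat and squared on the mounting plate, and the arm is still holding the flat-bar lever level about 2 cm above the spindle, hub in line to within about 1–2 mm by camera, grip pointing away from the latch bolt.

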